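# Lock a hinge pin in the fixture's clevis

### The job

Take the red-gripped pin out of the pin rack and thread it straight down through the holes of both ears of the aluminium clevis until its collar sits fully home on the upper ear, then swing the yellow keeper all the way over the collar so that it locks the pin in. The clevis is clamped somewhere along its slot and nobody has measured where, so feel for the hole gently: never press pin or fingers on the fixture with more than about 30 N. Leave the other pins and everything else on the table where they are.

Things in the scene. Friction and masses are not known exactly. Their poses are not given: they have to be found in the camera images.
- pin: the red pin, about 150 g, upright in one of the rack's three holes (which one varies). Steel shaft 12 mm thick, 72 mm long, pointing down; above it a steel collar 36 mm across, 6 mm thick; on top a red round grip 16 mm thick, 42 mm tall: take it there. Origin on the axis at the collar's underside, where the shaft begins; z runs up through the grip, which ends 48 mm above the origin
- pin_tip (a point): centre of the red pin's lower end, 72 mm below the pin's origin; the shaft is bevelled there from 12 to 8 mm over its last 3 mm
- rack: grey plastic block, 60 mm (its x) by 190 mm (its y) by 80 mm high, fixed, with three 14 mm upright through holes at its y = -65, 0 and +65 mm; a pin stands in each, collar resting on the top face. Origin under its centre
- stand: blue base plate 150 x 160 x 12 mm (x, y, z), bolted down, origin under its centre, z up. It carries an aluminium clevis: two level ears 8 mm thick, one above the other, top faces 90 and 42 mm above this origin, each reaching x = -25 to +45 mm and 52 mm either side of its hole in y; a web joins them at x = 45 to 53 mm, no higher than the upper ear. Below the lower hole is only the base plate
- slot_mid (a point): fixed point of the stand, 90 mm above its origin, at the upper ear's top face. Both ears have a 14.5 mm upright hole on one common axis. That axis passes anywhere from 20 mm to the -y side to 20 mm to the +y side of this point (stand's y; x is exact): the clevis, with the keeper on it, is clamped rigidly somewhere along a slot, and its place is not reported
- keeper (a joint): angle of the yellow keeper, a level bar 12 mm wide, 6 mm thick, on an upright bolt of the upper ear 36 mm from the hole axis along the stand's +x and 17 mm along its +y. 0: bar points along stand +y, clear of the hole; grows counter-clockwise seen from above; 1.57: end stop, bar along -x, beside the grip and over the collar. Starts at 0 to 0.35 and stays where left
- keeper_bolt (a point): where the keeper's bolt would be with the clevis at mid slot (fixed on the stand; the bolt shifts with the clevis), at the height of the bar's underside, 3 mm above a fully home collar; a proud collar blocks the bar. 76 mm from the bolt along the bar stands a round yellow post 12 mm thick, from 6 to 40 mm above this point: push the keeper by it, about 2 N
- short_pin: decoy: steel pin, black grip, shaft only 45 mm, otherwise like the red one; origin likewise at the collar; leave it
- mid_pin: decoy: steel pin, blue grip, shaft 58 mm, otherwise like the red one; origin likewise at the collar; leave it
- wrench: bystander: 200 mm steel spanner lying on the table; origin mid-length on its underside; leave it
- u_bracket: bystander: bent aluminium U bracket, 50 x 64 x 52 mm; origin under its centre; leave it
- square: bystander: red welding square, L of two 100 x 16 x 20 mm bars; origin under the middle of one bar; leave it
- clamp: bystander: steel bar clamp with orange handle lying flat, 260 x 110 x 11 mm; origin under the middle of its bar; leave it
- gauge_block: bystander: steel block 75 x 50 x 25 mm; origin under its centre; leave it
- marker_can: bystander: white can, 52 mm diameter, 120 mm tall; origin under its centre; leave it

How it is judged:
On the way, in this order (a step that is already met when the one before it is completed fails the run):
1. the red pin's end has passed through the upper ear, upright and on the line of the holes (x of pin_tip in the frame of stand between -0.004 and 0.004 m and y of pin_tip in the frame of stand between -0.024 and 0.024 m and angle between the z axis of pin and the z axis of stand, either way round below 0.06 rad and z of pin_tip in the frame of stand between 0.012 and 0.078 m), for 0.1 s.
2. the pin is through both ears and its collar rests on the upper ear (x of pin_tip in the frame of stand between -0.004 and 0.004 m and y of pin_tip in the frame of stand between -0.024 and 0.024 m and angle between the z axis of pin and the z axis of stand, either way round below 0.06 rad and z of pin_tip in the frame of stand between 0.012 and 0.02 m), for 0.2 s.
At the end, for the whole second after the job is handed in: the red pin stands through both ears: upright within 0.06 rad, end within 4 mm of the hole line in the stand's x and 24 mm in its y, and 12 to 20 mm above the stand's underside (collar home within 2 mm); let go, at rest (under 0.02 m/s); keeper closed over the collar (above 1.48 rad) (all of step 2 and value of joint keeper above 1.48 rad and linear speed of pin below 0.02 m/s and contact force between the fingers and pin below 0.1 N); the robot touches nothing.
It fails at once if the pin presses on the fixture with more than 40 N (contact force between pin and stand above 40 N).
It fails at once if the fingers press on the fixture with more than 40 N (contact force between the fingers and stand above 40 N).
It fails at once if another pin is moved by more than 25 mm (distance of any of short_pin, mid_pin from where it was at the start of the episode above 0.025 m).
It fails at once if a bystander on the table is moved by more than 25 mm (distance of any of wrench, u_bracket, square, clamp, gauge_block, marker_can from where it was at the start of the episode above 0.025 m).
It also fails if it takes over 72 s, if anything falls off the work surface, if the arm or the gripper's body presses on something with over 40 N, if the wrist force passes 120 N, or if a joint passes its speed limit or range.

### The arm

A 6-joint arm with a two-finger parallel gripper is mounted at the origin on the work surface. World frame = base frame: x ahead of the robot, y to its left, z up, the work surface at z = 0. Lengths are in m, angles in rad, forces in N, time in s.
With the tool pointing down it reaches from about 0.225 to 0.875 m from the base axis. Payload 3.4 kg.
Tool frame: the origin (TCP) lies at the very end of the fingers, on their centre line; the grasp point (between the pads) lies 19 mm behind it (manip.pinch_z is the distance from the TCP to the grasp point, in m); z points along the fingers, y is the line along which they close (so a half turn about z gives the same grasp; the last joint's range is limited). The gripper opens to 85 mm and grips with 20 to 120 N. Pads are 22 mm wide; open, the fingers measure 114 mm over their backs; the gripper's body (76 mm by 85 mm) begins 54 mm behind the grasp point. The pads swing forward as they close: fully open they stand 13 mm farther back than shut.
Start: joints at [-0.121, 0.276, 1.505, -0, 1.361, -0.121], TCP at [0.575, -0, 0.231] pointing down, gripper open.
Joint ranges: [-2.89, 2.89], [-0.75, 2.08], [0.22, 2.7], [-1.18, 4.32], [0.11, 2.71], [-2.7, 2.7]. Speed limits (rad/s): [2.57, 2.57, 3.14, 3.14, 3.14, 3.14].

### API

Orientations are given as a unit quaternion [w, x, y, z].
In Python, from rig import manip gives the robot as it stands. The module is installed in compiled form; this text tells all that it offers.
- The arm moves only by the shell command python3 -m jog 'ROWS' [FORCE]. ROWS is JSON, a list of rows, each an object of numbers: "dx", "dy", "dz": the shift along the tool's x, y, z each as a share of 25 cm, from -1 to 1; "ax", "ay", "az": the turn, a rotation vector about the tool's x, y, z each as a share of 90 degrees, from -1 to 1; "grip": the opening, from -1 (shut) to 1 (fully open), so that 0 is half open. A call has 1 to 5 rows; each row is the pose to reach, as a shift and turn from the pose commanded when the call began, along the tool's axes at that moment; what a row does not reach only later rows make up. A row lasts 1/12 s, in which the tool goes at most 41.7 mm and 7.16 degrees, less where a joint would pass 70% of its speed; a pose out of reach is approached as far as the arm can. A call with a number of a shift or a turn outside -1 to 1 is refused whole. A call with a gripper value outside its range is refused whole. The fingers move at their own pace and stop on an object; FORCE is the grip in N (left out, the last holds). Time passes only in rows, so rows that repeat a pose let the fingers close. It gives the time, the measured TCP pose, the force, the opening and the grip force at its end, in the units of the state.
- manip.get_state(): the state, without advancing time (a new reading comes with each control period).
- manip.get_image(name): name is "scene" or "side" or "wrist"; returns a dict with "img" (420x560x3 uint8, red, green, blue), "mtx" (3x3 intrinsics, pixels), "k1" (the pictures are not rectified: a ray, as slopes to the right and down, at radius r is drawn at 1 + k1 r^2 times it, then the intrinsics apply), "world_to_cam" (4x4, takes a point from world to camera coordinates); the wrist camera has in their place "T_tool_cam" (4x4, takes a point from camera to tool coordinates, whose origin is the TCP and whose axes are the flange's). Camera axes: x right, y down, z forward; pixel columns grow to the right and rows downward; lengths in m; the calibration is good to about 2 mm. A picture is of the moment at which its call begins: read the wrist's pose just before it. There is no depth.
- manip.sign_off(): hands the job in; it is judged then, once.
The state is a dict: "clock": time; "qpos": joint angles; "qd": joint speeds; "effort": joint torques, N m; "position": TCP position; "ee_rot": TCP orientation; "contact_force": force on the tool from outside, world axes, zero at the start; "moment": the same for the moment, N m; "width": finger opening in m; "gripper_force": force on a finger pad.
Only numpy, scipy, OpenCV 4.12 (cv2) and the standard library are available. Lean on these libraries where they do the work, as an engineer would, in place of code of your own. Each camera call takes 0.05 s, during which the arm holds its last target. There are 200 camera calls.

## Working session

There is one attempt and no reset: what is moved stays moved. The work goes in short steps, Python scripts to look and compute and a shell command to move; the robot and the scene stay as the last step left them, time stands still between calls to the robot, and variables do not carry over. Pictures are saved under pics/ and viewed, at most 10 in all, crops included, and the job is handed in when it is done.

```bash
mkdir -p pics && ls && cat > h.py <<'E'
import numpy as np, cv2
from rig import manip
from scipy.spatial.transform import Rotation as R
def Rq(q): return R.from_quat([q[1],q[2],q[3],q[0]]).as_matrix()
def snap(name,fn):
    s=manip.get_state(); d=manip.get_image(name)
    cv2.imwrite('pics/'+fn+'.png',d['img'][:,:,::-1])
    if name=='wrist':
        T=np.eye(4);T[:3,:3]=Rq(s['ee_rot']);T[:3,3]=s['position']
        c2w=T@np.array(d['T_tool_cam'])
    else: c2w=np.linalg.inv(np.array(d['world_to_cam']))
    np.savez('pics/'+fn,c2w=c2w,mtx=d['mtx'],k1=d['k1'])
    return d
def ray(fn,uv):
    z=np.load('pics/'+fn+'.npz');K=z['mtx'];k=float(z['k1'])
    x=np.array([(uv[0]-K[0,2])/K[0,0],(uv[1]-K[1,2])/K[1,1]]);y=x.copy()
    for _ in range(20): y=x/(1+k*(y@y))
    c=z['c2w'];return c[:3,3],c[:3,:3]@np.array([y[0],y[1],1])
def at(fn,uv,h):
    o,d=ray(fn,uv);return o+d*(h-o[2])/d[2]
def proj(fn,P):
    z=np.load('pics/'+fn+'.npz');c=np.linalg.inv(z['c2w']);p=c[:3,:3]@P+c[:3,3]
    y=p[:2]/p[2];y=y*(1+float(z['k1'])*(y@y));K=z['mtx'];return K[:2,:2]@y+K[:2,2]
E
python3 - <<'E'
from h import *
a=snap('scene','sc1');b=snap('side','si1');
print({k:v for k,v in manip.get_state().items()})
for f in('sc1','si1'):print(np.load(f'pics/{f}.npz')['c2w'].round(2),np.load(f'pics/{f}.npz')['mtx'])
E
```

```text
pics
{'clock': 0.1, 'qpos': array([-1.21014817e-01,  2.76575191e-01,  1.50598389e+00, -1.07651612e-05,
        1.36068551e+00, -1.20960108e-01]), 'qd': array([ 0.00047403, -0.00075685, -0.00191116, -0.00031247,  0.00143814,
       -0.00083141]), 'effort': array([ 1.55745878e-03, -4.17697620e+01, -2.46405226e+01, -1.74112388e-04,
        5.80947395e-03,  2.85749664e-07]), 'position': array([5.74550092e-01, 3.69383705e-05, 2.30510449e-01]), 'ee_rot': array([-6.47022425e-04,  7.07125085e-01,  7.07087994e-01, -5.13431202e-04]), 'contact_force': array([-1.28703255, -0.24005189,  0.4001628 ]), 'moment': array([ 0.03934689, -0.02942649,  0.01496357]), 'gripper_force': 0.0, 'width': 0.0853868129730938}
[[ 0.04  0.84 -0.55  1.22]
 [ 1.   -0.03  0.03 -0.06]
 [ 0.01 -0.55 -0.84  1.05]
 [ 0.    0.    0.    1.  ]] [[471.01361155   0.         279.44954624]
 [  0.         471.01361155 212.23849463]
 [  0.           0.           1.        ]]
[[-0.83 -0.38  0.4   0.05]
 [-0.55  0.57 -0.61  0.72]
 [-0.   -0.73 -0.68  0.93]
 [ 0.    0.    0.    1.  ]] [[503.16868182   0.         280.27499069]
 [  0.         503.16868182 214.55027688]
 [  0.           0.           1.        ]]
```

View pics/sc1.png

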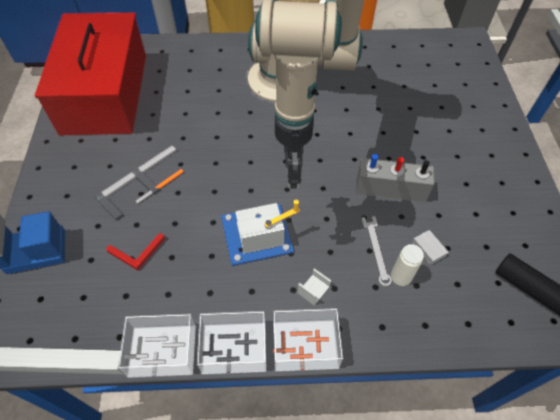

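View pics/si1.png

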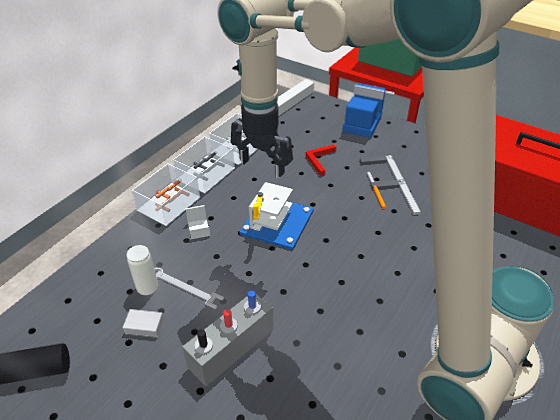

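The scene picture shows the red pin in the rack's middle hole (grip top about (401,158)), between blue and black. The stand is at about (257,233), its hole at about (259,215) and the keeper's post at (297,205). The side picture agrees: red grip top about (228,311), clevis at (270,200).

```bash
python3 - <<'E'
from h import *
from scipy.ndimage import label
for f,box in(('sc1',(380,140,420,185)),('si1',(215,300,240,335))):
    im=cv2.imread(f'pics/{f}.png').astype(int);b,g,r=im[...,0],im[...,1],im[...,2]
    m=(r>120)&(g<70)&(b<70);x0,y0,x1,y1=box
    ys,xs=np.nonzero(m[y0:y1,x0:x1]);xs+=x0;ys+=y0
    c=(xs.mean(),ys.mean());print(f,c,xs.min(),xs.max(),ys.min(),ys.max(),at(f,c,.107),at(f,(xs[ys<ys.min()+4].mean(),ys.min()+3),.128))
for uv in((223,212),(283,205),(294,255),(232,263)):print('plate',at('sc1',uv,.012))
print('hole',at('sc1',(259.5,215),.09),'bolt',at('sc1',(268,224),.11),'post',at('sc1',(297,204),.142))
for uv in((374,154),(424,161)):print('decoy',at('sc1',uv,.128))
im=cv2.imread('pics/sc1.png')[150:280,190:320];cv2.imwrite('pics/c1.png',cv2.resize(im,None,fx=4.5,fy=4.5,interpolation=2))
print(manip.get_state()['clock'])
d=snap('wrist','w0');print(np.load('pics/w0.npz')['c2w'].round(3),d['T_tool_cam'].round(3))
E
```

```text
sc1 (np.float64(399.52941176470586), np.float64(163.13235294117646)) 396 403 157 170 [0.45560972 0.29027317 0.107     ] [0.46241576 0.28685263 0.128     ]
si1 (np.float64(227.47222222222223), np.float64(318.25925925925924)) 224 231 310 326 [0.45718587 0.28730376 0.107     ] [0.45504581 0.28890663 0.128     ]
plate [ 0.52719089 -0.17168942  0.012     ]
plate [ 0.51070639 -0.01222914  0.012     ]
plate [0.66230618 0.00835596 0.012     ]
plate [ 0.67874653 -0.14586035  0.012     ]
hole [ 0.59074156 -0.07420419  0.09      ] bolt [ 0.62970228 -0.05431369  0.11      ] post [0.59700309 0.01496864 0.142     ]
decoy [0.44025082 0.22263057 0.128     ]
decoy [0.46785848 0.34575366 0.128     ]
0.1
[[ 1.     0.    -0.001  0.574]
 [-0.    -0.952 -0.306  0.077]
 [-0.001  0.306 -0.952  0.372]
 [ 0.     0.     0.     1.   ]] [[-0.    -0.952 -0.307  0.077]
 [ 1.    -0.     0.    -0.001]
 [-0.    -0.307  0.952 -0.141]
 [ 0.     0.     0.     1.   ]]
```

View pics/c1.png

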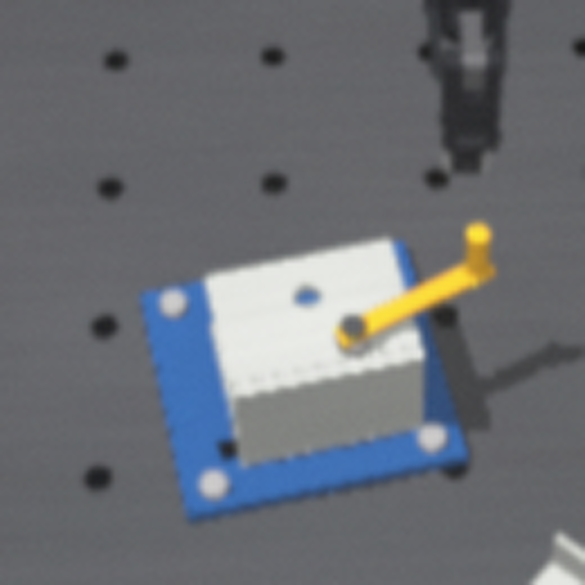

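View pics/w0.png

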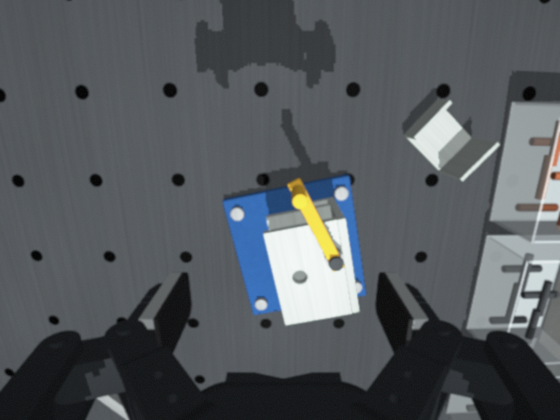

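The crop gives the hole at full-image (258.2,215.8) and the bolt at (268.2,222.9). The wrist picture shows the hole at (299,277), the bolt head at (336,263), and plate corners (224,202), (350,173), (365,296), (255,315).

```bash
python3 - <<'E'
from h import *
from scipy.optimize import least_squares
C=[(75,80,12),(-75,80,12),(75,-80,12),(-75,-80,12)]
obs=[('w0',(224,202),(-75,80,12)),('w0',(350,173),(75,80,12)),('w0',(365,296),(75,-80,12)),('w0',(255,315),(-75,-80,12)),
('sc1',(221.6,215.8),(-75,-80,12)),('sc1',(232.2,266),(75,-80,12)),('sc1',(294,251.3),(75,80,12))]
obs2=[('w0',(299,277),(0,0,90)),('sc1',(258.2,215.8),(0,0,90)),]
def W(p,P): 
    c,s=np.cos(p[2]),np.sin(p[2]);P=np.array(P)/1e3;P[1]+=0
    return np.array([p[0]+c*P[0]-s*P[1],p[1]+s*P[0]+c*P[1],P[2]])
def res(p):
    r=[proj(f,W(p,P))-uv for f,uv,P in obs]
    r+=[proj(f,W(p,np.array(P)+[0,p[3]*1e3,0]))-uv for f,uv,P in obs2]
    return np.concatenate(r)
s=least_squares(res,[.595,-.08,.13,0],x_scale=[.1,.1,1,.01],loss='soft_l1');p=s.x
print(p,res(p).round(1)); print('hole',W(p,(0,p[3]*1e3,90)))
for f,uv,h in(('w0',(299,277),.09),('sc1',(258.2,215.8),.09),('w0',(336,263),.107),('sc1',(268.2,222.9),.107)):print(f,at(f,uv,h))
E
```

```text
[ 0.59309736 -0.08634084  0.21192301  0.00713748] [-2.2 -1.5  0.2  0.6  3.4 -1.6 -0.3  0.5 -2.  -0.7 -1.4 -1.3 -0.6 -0.8
  2.1 -0.5 -0.8 -0.4]
hole [ 0.59159606 -0.07936303  0.09      ]
w0 [ 0.5895364 -0.0799138  0.09     ]
sc1 [ 0.59294305 -0.07740647  0.09      ]
w0 [ 0.62201098 -0.05620004  0.107     ]
sc1 [ 0.62479616 -0.05374329  0.107     ]
```

```bash
python3 -m jog '[{"dx":0.76,"dy":-0.32,"grip":0.2},{"dx":0.76,"dy":-0.32,"grip":0.2},{"dx":0.76,"dy":-0.32,"grip":0.2},{"dx":0.76,"dy":-0.32,"grip":0.2},{"dx":0.76,"dy":-0.32,"grip":0.2}]' 60
python3 -m jog '[{"dx":0.39,"dy":-0.152,"az":0.367,"grip":0.2},{"dx":0.39,"dy":-0.152,"az":0.367,"grip":0.2},{"dx":0.39,"dy":-0.152,"az":0.367,"grip":0.2},{"dx":0.39,"dy":-0.152,"az":0.367,"grip":0.2},{"dx":0.39,"dy":-0.152,"az":0.367,"grip":0.2}]'
python3 - <<'E'
from h import *
d=snap('wrist','w1');s=manip.get_state();print(s['position'],Rq(s['ee_rot']).round(3))
im=d['img'].astype(int);r,g,b=im[...,0],im[...,1],im[...,2]
m=((r>120)&(g<70)&(b<70)).astype(np.uint8);n,l,st,c=cv2.connectedComponentsWithStats(m)
for i in range(1,n):
    if st[i][4]>50: print(st[i],c[i],at('w1',c[i],.107))
E
```

```text
[5.74700869e-01 3.06987492e-05 2.30767792e-01] [[ 0.     1.    -0.001]
 [ 1.    -0.     0.   ]
 [ 0.    -0.001 -1.   ]]schema error: expected keys dx, dy, dz, ax, ay, az, grip
schema error: expected keys dx, dy, dz, ax, ay, az, grip
```

View pics/w1.png

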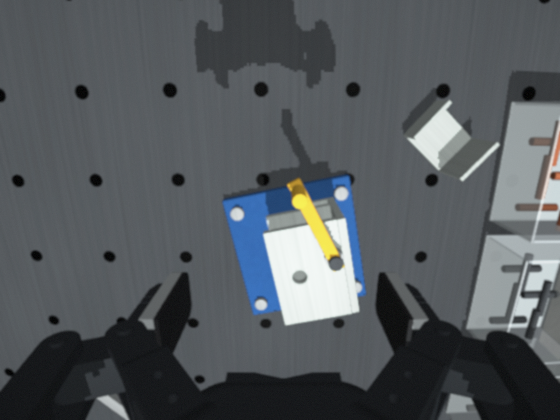

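The arm didn't move because every row needs all seven keys, so this picture matches the previous one. I'll retry with full rows.

```bash
python3 -m jog '[{"dx":0.76,"dy":-0.32,"dz":0,"ax":0,"ay":0,"az":0,"grip":0.2},{"dx":0.76,"dy":-0.32,"dz":0,"ax":0,"ay":0,"az":0,"grip":0.2},{"dx":0.76,"dy":-0.32,"dz":0,"ax":0,"ay":0,"az":0,"grip":0.2},{"dx":0.76,"dy":-0.32,"dz":0,"ax":0,"ay":0,"az":0,"grip":0.2},{"dx":0.76,"dy":-0.32,"dz":0,"ax":0,"ay":0,"az":0,"grip":0.2}]' 60
python3 -m jog '[{"dx":0.39,"dy":-0.152,"dz":0,"ax":0,"ay":0,"az":0.367,"grip":0.2},{"dx":0.39,"dy":-0.152,"dz":0,"ax":0,"ay":0,"az":0.367,"grip":0.2},{"dx":0.39,"dy":-0.152,"dz":0,"ax":0,"ay":0,"az":0.367,"grip":0.2},{"dx":0.39,"dy":-0.152,"dz":0,"ax":0,"ay":0,"az":0.367,"grip":0.2},{"dx":0.39,"dy":-0.152,"dz":0,"ax":0,"ay":0,"az":0.367,"grip":0.2}]'
python3 - <<'E'
from h import *
d=snap('wrist','w2');s=manip.get_state();print(s['position'],Rq(s['ee_rot']).round(3))
im=d['img'].astype(int);r,g,b=im[...,0],im[...,1],im[...,2]
m=((r>120)&(g<70)&(b<70)).astype(np.uint8);n,l,st,c=cv2.connectedComponentsWithStats(m)
for i in range(1,n):
    if st[i][4]>50: print(st[i],c[i],at('w2',c[i],.115))
E
```

```text
clock: 0.62
position: [0.4938, 0.1916, 0.2312]
ee_rot: [-0.0, 0.707, 0.707, 0.0]
contact_force: [1.0, 1.3, -0.1]
width: 0.0513
gripper_force: 0.0
clock: 1.03
position: [0.4558, 0.2893, 0.2311]
ee_rot: [-0.0, 0.879, 0.476, -0.0]
contact_force: [-0.3, 0.0, -1.3]
width: 0.0511
gripper_force: 0.0
[0.45623567 0.28856781 0.23109742] [[ 0.55   0.835 -0.   ]
 [ 0.835 -0.55  -0.   ]
 [-0.    -0.    -1.   ]]
[280 193  16  27 233] [286.47639485 204.19313305] [0.45945245 0.28879035 0.115     ]
```

```bash
python3 -m jog '[{"dx":0.004,"dy":0.007,"dz":0.15,"ax":0,"ay":0,"az":0,"grip":0.2},{"dx":0.004,"dy":0.007,"dz":0.3,"ax":0,"ay":0,"az":0,"grip":0.2},{"dx":0.004,"dy":0.007,"dz":0.44,"ax":0,"ay":0,"az":0,"grip":0.2},{"dx":0.004,"dy":0.007,"dz":0.548,"ax":0,"ay":0,"az":0,"grip":0.2},{"dx":0.004,"dy":0.007,"dz":0.548,"ax":0,"ay":0,"az":0,"grip":0.2}]' 60
python3 -m jog '[{"dx":0,"dy":0,"dz":0,"ax":0,"ay":0,"az":0,"grip":-1},{"dx":0,"dy":0,"dz":0,"ax":0,"ay":0,"az":0,"grip":-1},{"dx":0,"dy":0,"dz":0,"ax":0,"ay":0,"az":0,"grip":-1},{"dx":0,"dy":0,"dz":0,"ax":0,"ay":0,"az":0,"grip":-1},{"dx":0,"dy":0,"dz":0,"ax":0,"ay":0,"az":0,"grip":-1}]' 70
python3 -c "
from rig import manip;s=manip.get_state();print(s['position'],s['width'],s['gripper_force'],s['contact_force'])"
```

```text
clock: 1.5
position: [0.4549, 0.2851, 0.089]
ee_rot: [-0.0, 0.879, 0.477, -0.006]
contact_force: [-1.1, -1.4, 0.3]
width: 0.0512
gripper_force: 0.0
clock: 1.92
position: [0.4607, 0.2882, 0.0966]
ee_rot: [0.0, 0.879, 0.477, 0.002]
contact_force: [1.0, -0.4, 7.0]
width: 0.0143
gripper_force: 68.2
[0.46065485 0.28817533 0.09657852] 0.0143008261484027 68.1944739818573 [ 1.03992225 -0.36246794  6.98204574]
```

```bash
python3 -m jog '[{"dx":0,"dy":0,"dz":-0.06,"ax":0,"ay":0,"az":0,"grip":-1},{"dx":0,"dy":0,"dz":-0.16,"ax":0,"ay":0,"az":0,"grip":-1},{"dx":0,"dy":0,"dz":-0.26,"ax":0,"ay":0,"az":0,"grip":-1},{"dx":0,"dy":0,"dz":-0.36,"ax":0,"ay":0,"az":0,"grip":-1},{"dx":0,"dy":0,"dz":-0.42,"ax":0,"ay":0,"az":0,"grip":-1}]'
python3 -m jog '[{"dx":0,"dy":0,"dz":-0.12,"ax":0,"ay":0,"az":0,"grip":-1},{"dx":0,"dy":0,"dz":-0.12,"ax":0,"ay":0,"az":0,"grip":-1},{"dx":0,"dy":0,"dz":-0.12,"ax":0,"ay":0,"az":0,"grip":-1}]'
python3 - <<'E'
from h import *
snap('side','si2');snap('wrist','w3');s=manip.get_state();print(s['position'],s['width'],s['contact_force'],s['moment'])
a=cv2.imread('pics/si2.png')[150:400,100:350];b=cv2.imread('pics/w3.png')
cv2.imwrite('pics/c2.png',np.hstack([cv2.resize(a,(400,400)),cv2.resize(b[0:,80:500],(400,400))]))
E
```

```text
clock: 2.33
position: [0.46, 0.2878, 0.2025]
ee_rot: [0.0, 0.879, 0.477, 0.002]
contact_force: [1.0, 0.3, -1.8]
width: 0.0144
gripper_force: 68.7
clock: 2.58
position: [0.4599, 0.2877, 0.2312]
ee_rot: [0.0, 0.879, 0.477, 0.002]
contact_force: [-0.5, 0.4, -2.0]
width: 0.0137
gripper_force: 69.0
[0.45823003 0.28696378 0.22845619] 0.013700451826841306 [ 0.21775061 -0.43676682 -2.47628422] [ 0.01798047  0.03425732 -0.00433525]
```

View pics/c2.png

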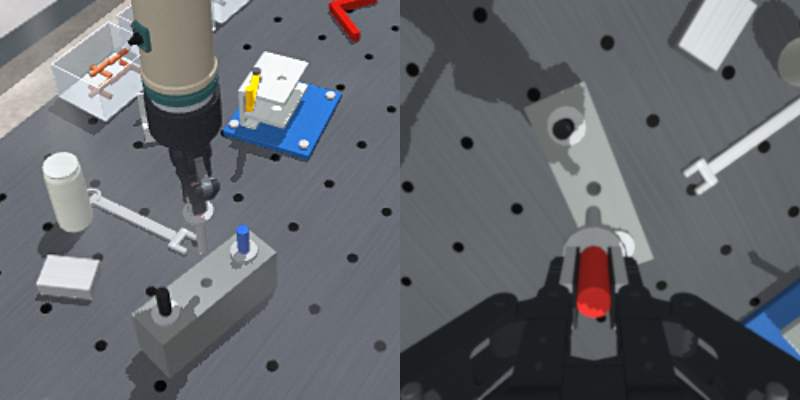

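The red pin is held upright between the pads and clear of the rack. Its tip is at about wrist pixel (284,223), and both decoys are still in place.

```bash
python3 -m jog '[{"dx":-0.1,"dy":0.14,"dz":-0.08,"ax":0,"ay":0,"az":0,"grip":-1},{"dx":-0.468,"dy":0.624,"dz":-0.08,"ax":0,"ay":0,"az":0,"grip":-1},{"dx":-0.468,"dy":0.624,"dz":-0.08,"ax":0,"ay":0,"az":0,"grip":-1},{"dx":-0.468,"dy":0.624,"dz":-0.08,"ax":0,"ay":0,"az":0,"grip":-1},{"dx":-0.468,"dy":0.624,"dz":-0.08,"ax":0,"ay":0,"az":0,"grip":-1}]' 
python3 -m jog '[{"dx":-0.468,"dy":0.624,"dz":0,"ax":0,"ay":0,"az":0,"grip":-1},{"dx":-0.468,"dy":0.624,"dz":0,"ax":0,"ay":0,"az":0,"grip":-1},{"dx":-0.468,"dy":0.624,"dz":0,"ax":0,"ay":0,"az":0,"grip":-1},{"dx":-0.468,"dy":0.624,"dz":0,"ax":0,"ay":0,"az":0,"grip":-1},{"dx":-0.468,"dy":0.624,"dz":0,"ax":0,"ay":0,"az":0,"grip":-1}]'
python3 - <<'E'
from h import *
for f in('scene','side','wrist'):snap(f,f[:2]+'4')
s=manip.get_state();print(s['position'],Rq(s['ee_rot']).round(3),s['contact_force'])
T=s['position']
for f in('sc4','si4','wr4'):print(f,'tip',proj(f,T-[0,0,.086]),'hole',proj(f,np.array([.5916,-.0794,.09])))
def crop(f,c,w,h):
    x,y=[int(v) for v in c];return cv2.resize(cv2.imread(f'pics/{f}.png')[y-h//2:y+h//2,x-w//2:x+w//2],(400,400),interpolation=2)
cv2.imwrite('pics/c3.png',np.hstack([crop('sc4',(262,205),100,100),crop('wr4',(280,180),200,200)]))
E
```

```text
clock: 3.1
position: [0.5258, 0.1013, 0.2475]
ee_rot: [0.0, 0.879, 0.477, -0.002]
contact_force: [0.4, 0.9, -1.3]
width: 0.014
gripper_force: 69.0
clock: 3.52
position: [0.5931, -0.0827, 0.247]
ee_rot: [-0.0, 0.879, 0.476, -0.002]
contact_force: [0.1, -0.1, -2.2]
width: 0.0141
gripper_force: 69.0
[ 0.59267583 -0.08101692  0.24668649] [[ 0.548  0.836 -0.004]
 [ 0.836 -0.548  0.001]
 [-0.002 -0.004 -1.   ]] [ 0.05897328  0.99454253 -1.8967161 ]
sc4 tip [255.68311393 199.15959809] hole [257.37169924 215.36214997]
si4 tip [274.89274633 175.6118896 ] hole [275.09049208 197.82505862]
wr4 tip [279.17930942 215.05855407] hole [278.16295156 190.7342589 ]
```

View pics/c3.png

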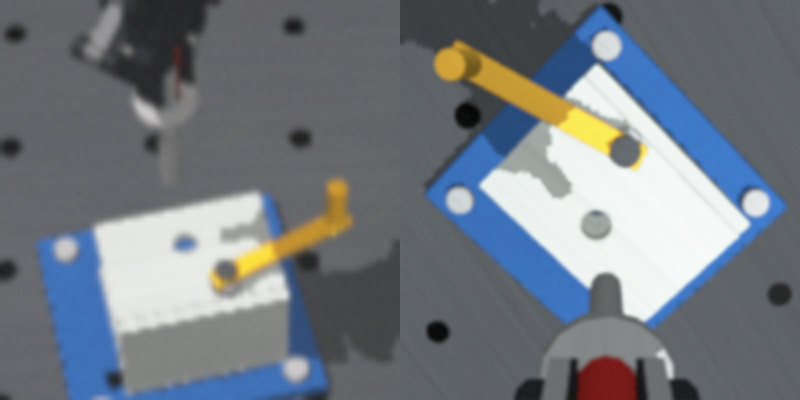

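The scene crop shows the tip at full-image (254.3,201.3) and the hole at (258.3,215.8). The wrist crop shows the hole at (278,192) and the shaft end at about (282.5,219).

```bash
python3 - <<'E'
from h import *
from scipy.optimize import least_squares
T=np.array([ 0.59267583,-0.08101692,0.24668649])
o={'wr4':(282.5,219.5),'sc4':(254.3,201)}
s=least_squares(lambda p:np.concatenate([proj(f,p)-o[f] for f in o]),T-[0,0,.086]);print('tip',s.x,s.x-T,s.fun)
h=least_squares(lambda p:np.concatenate([proj('wr4',np.array([*p,.09]))-(278,192),proj('sc4',np.array([*p,.09]))-(258.3,215.8)]),[.59,-.08]);print('hole both',h.x,h.fun)
for f,u in(('wr4',(278,192)),('sc4',(258.3,215.8))):print(f,at(f,u,.09))
for z in(.155,.16,.165,.17):print(z,at('wr4',o['wr4'],z),at('sc4',o['sc4'],z))
# sharper tip/hole look, gray profile
s=manip.get_state();print(s['position'],s['moment'])
E
```

```text
tip [ 0.59180171 -0.08673716  0.15468536] [-0.00087412 -0.00572024 -0.09200113] [-0.03924711 -0.38111118 -0.99813365 -0.59728602]
hole both [ 0.59100778 -0.0799084 ] [-0.06074761 -0.49676823 -1.14096627 -0.63548938]
wr4 [ 0.59078737 -0.0803442   0.09      ]
sc4 [ 0.59295206 -0.07716338  0.09      ]
0.155 [ 0.59171826 -0.08691944  0.155     ] [ 0.59378695 -0.08443604  0.155     ]
0.16 [ 0.59268333 -0.08547113  0.16      ] [ 0.5972441  -0.08428841  0.16      ]
0.165 [ 0.59364839 -0.08402281  0.165     ] [ 0.60070125 -0.08414079  0.165     ]
0.17 [ 0.59461345 -0.0825745   0.17      ] [ 0.6041584  -0.08399316  0.17      ]
[ 0.59267583 -0.08101692  0.24668649] [ 0.00418552  0.01857169 -0.02330259]
```

```bash
python3 -m jog '[{"dx":0.021,"dy":-0.019,"dz":0.1,"ax":0,"ay":0,"az":0,"grip":-1},{"dx":0.021,"dy":-0.019,"dz":0.2,"ax":0,"ay":0,"az":0,"grip":-1},{"dx":0.021,"dy":-0.019,"dz":0.2,"ax":0,"ay":0,"az":0,"grip":-1},{"dx":0.021,"dy":-0.019,"dz":0.2,"ax":0,"ay":0,"az":0,"grip":-1},{"dx":0.021,"dy":-0.019,"dz":0.2,"ax":0,"ay":0,"az":0,"grip":-1}]' 
python3 -m jog '[{"dx":0,"dy":0,"dz":0,"ax":0,"ay":0,"az":0,"grip":-1},{"dx":0,"dy":0,"dz":0,"ax":0,"ay":0,"az":0,"grip":-1}]' 
python3 - <<'E'
from h import *
for f in('scene','side','wrist'):snap(f,f[:2]+'5')
s=manip.get_state();print(s['position'],Rq(s['ee_rot']).round(3),s['contact_force'])
def crop(f,c,w,h):
    x,y=[int(v) for v in c];return cv2.resize(cv2.imread(f'pics/{f}.png')[y-h//2:y+h//2,x-w//2:x+w//2],(400,400),interpolation=2)
g=lambda f,c,w:crop(f,c,w,w)
im=np.hstack([g('sc5',(258,205),50),g('wr5',(280,200),80)])
im2=np.hstack([g('si5',(275,190),50)])
cv2.imwrite('pics/c4.png',cv2.resize(np.hstack([im,im2]),(798,266),interpolation=3))
E
```

```text
clock: 4.08
position: [0.5921, -0.0712, 0.1999]
ee_rot: [0.0, 0.879, 0.477, 0.0]
contact_force: [0.1, 0.9, -1.7]
width: 0.0141
gripper_force: 68.9
clock: 4.25
position: [0.5928, -0.0718, 0.2009]
ee_rot: [0.001, 0.879, 0.477, 0.001]
contact_force: [-0.7, 0.2, -1.1]
width: 0.0138
gripper_force: 68.9
[ 0.59237859 -0.07192795  0.20030029] [[ 0.545  0.838  0.002]
 [ 0.838 -0.545 -0.   ]
 [ 0.001  0.002 -1.   ]] [ 0.00758921  0.21338965 -2.7114627 ]
```

View pics/c4.png

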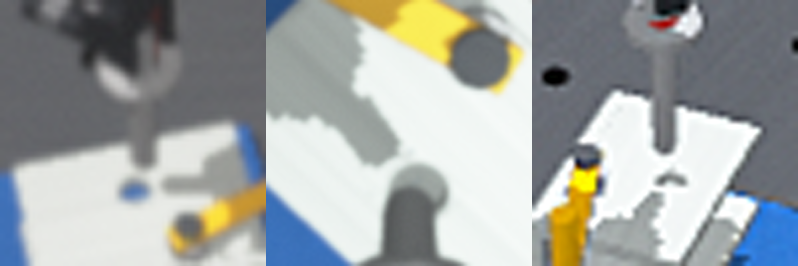

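Here the tip is about 10 mm above the ear and slightly off the hole.
- **Scene:** tip (260.3,210.5), hole (258.2,215.7).
- **Wrist:** tip (283.9,219.8), hole (286.0,216.8).
- **Side:** tip (275,193.2), hole (276.1,198.8).

```bash
cat > rel.py <<'E'
from h import *
from scipy.optimize import least_squares
def rel(o,hole=np.array([.5912,-.0795,.09])):
    # tip - hole, each camera's own bias removed
    def f(p): return np.concatenate([(proj(c,hole+p)-proj(c,hole))-(np.array(t)-h) for c,(t,h) in o.items()])
    s=least_squares(f,[0,0,.01]);return s.x,s.fun
E
python3 - <<'E'
from rel import *
o={'sc5':((260.3,210.5),(258.2,215.7)),'wr5':((283.9,219.8),(286,216.8)),'si5':((275,193.2),(276.1,198.8))}
x,r=rel(o);print(x,r.round(2))
z=Rq(manip.get_state()['ee_rot']);print('tool move',(z.T@-x)/.25)
for c in o:
  print(c,at(c,o[c][1],.09))
E
```

```text
[0.00103881 0.00525972 0.02240322] [-0.2   0.42 -0.2   0.13 -0.48 -0.12]
tool move [-0.01996166  0.00783025  0.08961355]
sc5 [ 0.5926535  -0.07740165  0.09      ]
wr5 [ 0.59106032 -0.07994267  0.09      ]
si5 [ 0.58736497 -0.07770962  0.09      ]
```

```bash
python3 -m jog '[{"dx":-0.02,"dy":0.008,"dz":0.03,"ax":0,"ay":0,"az":0,"grip":-1},{"dx":-0.02,"dy":0.008,"dz":0.06,"ax":0,"ay":0,"az":0,"grip":-1},{"dx":-0.02,"dy":0.008,"dz":0.07,"ax":0,"ay":0,"az":0,"grip":-1},{"dx":-0.02,"dy":0.008,"dz":0.07,"ax":0,"ay":0,"az":0,"grip":-1},{"dx":-0.02,"dy":0.008,"dz":0.07,"ax":0,"ay":0,"az":0,"grip":-1}]' 
python3 -m jog '[{"dx":0,"dy":0,"dz":0.008,"ax":0,"ay":0,"az":0,"grip":-1},{"dx":0,"dy":0,"dz":0.016,"ax":0,"ay":0,"az":0,"grip":-1},{"dx":0,"dy":0,"dz":0.022,"ax":0,"ay":0,"az":0,"grip":-1},{"dx":0,"dy":0,"dz":0.022,"ax":0,"ay":0,"az":0,"grip":-1}]' 
python3 - <<'E'
from h import *
for f in('scene','side','wrist'):snap(f,f[:2]+'6')
s=manip.get_state();print(s['position'],s['contact_force'],s['moment'])
E
```

```text
clock: 4.82
position: [0.5906, -0.0772, 0.1812]
ee_rot: [-0.0, 0.879, 0.477, -0.0]
contact_force: [-0.5, 0.5, -1.9]
width: 0.0141
gripper_force: 68.9
clock: 5.15
position: [0.5907, -0.077, 0.176]
ee_rot: [-0.0, 0.879, 0.477, -0.0]
contact_force: [0.6, -0.5, -1.5]
width: 0.0142
gripper_force: 68.9
[ 0.59094806 -0.07712526  0.17638551] [ 0.65072644  0.49647152 -1.54193422] [-0.03280352 -0.02304626 -0.00875791]
```

```bash
python3 -m jog '[{"dx":0,"dy":0,"dz":0.006,"ax":0,"ay":0,"az":0,"grip":-1},{"dx":0,"dy":0,"dz":0.012,"ax":0,"ay":0,"az":0,"grip":-1},{"dx":0,"dy":0,"dz":0.012,"ax":0,"ay":0,"az":0,"grip":-1}]'
python3 -c "
from rig import manip;s=manip.get_state();print(s['position'],s['contact_force'],s['moment'])"
```

```text
clock: 5.55
position: [0.5909, -0.0772, 0.1731]
ee_rot: [0.0, 0.879, 0.477, 0.0]
contact_force: [0.8, 0.0, -1.5]
width: 0.0138
gripper_force: 68.9
[ 0.59093178 -0.07715372  0.17307333] [ 0.84983344  0.00291554 -1.52010194] [ 0.02051792 -0.07359217  0.01864524]
```

```bash
python3 -m jog '[{"dx":0,"dy":0,"dz":0.012,"ax":0,"ay":0,"az":0,"grip":-1},{"dx":0,"dy":0,"dz":0.024,"ax":0,"ay":0,"az":0,"grip":-1},{"dx":0,"dy":0,"dz":0.036,"ax":0,"ay":0,"az":0,"grip":-1},{"dx":0,"dy":0,"dz":0.036,"ax":0,"ay":0,"az":0,"grip":-1}]'
python3 -m jog '[{"dx":0,"dy":0,"dz":0.02,"ax":0,"ay":0,"az":0,"grip":-1},{"dx":0,"dy":0,"dz":0.04,"ax":0,"ay":0,"az":0,"grip":-1},{"dx":0,"dy":0,"dz":0.06,"ax":0,"ay":0,"az":0,"grip":-1},{"dx":0,"dy":0,"dz":0.06,"ax":0,"ay":0,"az":0,"grip":-1}]'
python3 -c "
from rig import manip;s=manip.get_state();print(s['position'],s['contact_force'],s['moment'])"
```

```text
clock: 5.88
position: [0.5909, -0.0771, 0.1636]
ee_rot: [-0.0, 0.879, 0.477, -0.0]
contact_force: [1.0, -1.0, -2.2]
width: 0.0143
gripper_force: 69.1
clock: 6.22
position: [0.5907, -0.077, 0.148]
ee_rot: [-0.0, 0.879, 0.477, -0.0]
contact_force: [1.0, -0.2, -2.9]
width: 0.0141
gripper_force: 69.1
[ 0.59072428 -0.07701696  0.14802353] [ 0.99714693 -0.16809319 -2.93580384] [ 0.06210196 -0.26828913 -0.00409574]
```

```bash
python3 -m jog '[{"dx":0,"dy":0,"dz":0.02,"ax":0,"ay":0,"az":0,"grip":-1},{"dx":0,"dy":0,"dz":0.04,"ax":0,"ay":0,"az":0,"grip":-1},{"dx":0,"dy":0,"dz":0.06,"ax":0,"ay":0,"az":0,"grip":-1},{"dx":0,"dy":0,"dz":0.068,"ax":0,"ay":0,"az":0,"grip":-1}]'
python3 -m jog '[{"dx":0,"dy":0,"dz":0.006,"ax":0,"ay":0,"az":0,"grip":-1},{"dx":0,"dy":0,"dz":0.012,"ax":0,"ay":0,"az":0,"grip":-1},{"dx":0,"dy":0,"dz":0.012,"ax":0,"ay":0,"az":0,"grip":-1}]'
python3 -c "
from rig import manip;s=manip.get_state();print(s['position'],s['contact_force'],s['moment'])"
```

```text
clock: 6.55
position: [0.5908, -0.077, 0.1314]
ee_rot: [-0.0, 0.879, 0.477, -0.0]
contact_force: [0.8, -0.5, -1.3]
width: 0.0143
gripper_force: 69.1
clock: 6.8
position: [0.5908, -0.0772, 0.1291]
ee_rot: [-0.0, 0.879, 0.477, -0.0]
contact_force: [0.1, 0.3, -2.2]
width: 0.0141
gripper_force: 69.1
[ 0.59083475 -0.07715259  0.1290751 ] [ 0.11492107  0.26421601 -2.17743086] [ 0.08545043 -0.08409265 -0.00912096]
```

Still free; the tip is close to the lower ear. I'll continue in small steps.

```bash
python3 -m jog '[{"dx":0,"dy":0,"dz":0.006,"ax":0,"ay":0,"az":0,"grip":-1},{"dx":0,"dy":0,"dz":0.012,"ax":0,"ay":0,"az":0,"grip":-1},{"dx":0,"dy":0,"dz":0.012,"ax":0,"ay":0,"az":0,"grip":-1}]'
python3 -m jog '[{"dx":0,"dy":0,"dz":0.006,"ax":0,"ay":0,"az":0,"grip":-1},{"dx":0,"dy":0,"dz":0.012,"ax":0,"ay":0,"az":0,"grip":-1},{"dx":0,"dy":0,"dz":0.012,"ax":0,"ay":0,"az":0,"grip":-1}]'
python3 -c "
from rig import manip;s=manip.get_state();print(s['position'],s['contact_force'],s['moment'])"
```

```text
clock: 7.05
position: [0.5909, -0.0772, 0.1261]
ee_rot: [0.0, 0.879, 0.477, 0.0]
contact_force: [0.1, -0.9, -2.5]
width: 0.0137
gripper_force: 69.1
clock: 7.3
position: [0.5909, -0.0772, 0.1231]
ee_rot: [-0.0, 0.879, 0.477, 0.0]
contact_force: [0.1, -0.8, -2.1]
width: 0.0141
gripper_force: 69.1
[ 0.59091765 -0.07716267  0.12306984] [ 0.14607047 -0.8279463  -2.12228673] [ 0.02287023 -0.11558774  0.02879202]
```

```bash
python3 -m jog '[{"dx":0,"dy":0,"dz":0.012,"ax":0,"ay":0,"az":0,"grip":-1},{"dx":0,"dy":0,"dz":0.024,"ax":0,"ay":0,"az":0,"grip":-1},{"dx":0,"dy":0,"dz":0.036,"ax":0,"ay":0,"az":0,"grip":-1},{"dx":0,"dy":0,"dz":0.048,"ax":0,"ay":0,"az":0,"grip":-1},{"dx":0,"dy":0,"dz":0.052,"ax":0,"ay":0,"az":0,"grip":-1}]'
python3 -m jog '[{"dx":0,"dy":0,"dz":0.004,"ax":0,"ay":0,"az":0,"grip":-1},{"dx":0,"dy":0,"dz":0.008,"ax":0,"ay":0,"az":0,"grip":-1},{"dx":0,"dy":0,"dz":0.008,"ax":0,"ay":0,"az":0,"grip":-1}]'
python3 -c "
from rig import manip;s=manip.get_state();print(s['position'],s['contact_force'],s['moment'])"
```

```text
clock: 7.72
position: [0.5909, -0.077, 0.1097]
ee_rot: [-0.0, 0.879, 0.477, -0.0]
contact_force: [1.4, 0.2, -0.8]
width: 0.0142
gripper_force: 69.1
clock: 7.97
position: [0.5909, -0.0772, 0.1081]
ee_rot: [-0.0, 0.879, 0.477, -0.0]
contact_force: [0.4, 0.0, -2.2]
width: 0.0139
gripper_force: 69.1
[ 0.59090446 -0.07717214  0.10813788] [ 0.43104477  0.01403182 -2.23382406] [-0.00240321 -0.13040793  0.02543639]
```

```bash
python3 -m jog '[{"dx":0,"dy":0,"dz":0.003,"ax":0,"ay":0,"az":0,"grip":-1},{"dx":0,"dy":0,"dz":0.006,"ax":0,"ay":0,"az":0,"grip":-1},{"dx":0,"dy":0,"dz":0.006,"ax":0,"ay":0,"az":0,"grip":-1}]'
python3 -m jog '[{"dx":0,"dy":0,"dz":0.003,"ax":0,"ay":0,"az":0,"grip":-1},{"dx":0,"dy":0,"dz":0.006,"ax":0,"ay":0,"az":0,"grip":-1},{"dx":0,"dy":0,"dz":0.006,"ax":0,"ay":0,"az":0,"grip":-1}]'
python3 -c "
from rig import manip;s=manip.get_state();print(s['position'],s['contact_force'],s['moment'])"
```

```text
clock: 8.22
position: [0.5909, -0.0772, 0.1068]
ee_rot: [0.0, 0.879, 0.477, 0.0]
contact_force: [0.9, 0.6, -1.7]
width: 0.0141
gripper_force: 69.1
clock: 8.47
position: [0.5909, -0.0772, 0.1066]
ee_rot: [0.0, 0.879, 0.477, 0.0]
contact_force: [-1.6, -0.3, 5.3]
width: 0.0141
gripper_force: 69.8
[ 0.59094592 -0.07720201  0.10658556] [-1.63166391 -0.31377554  5.27897539] [0.10201423 0.17925097 0.01483969]
```

```bash
python3 -m jog '[{"dx":0,"dy":0,"dz":0.002,"ax":0,"ay":0,"az":0,"grip":-1},{"dx":0,"dy":0,"dz":0.002,"ax":0,"ay":0,"az":0,"grip":-1}]'
python3 -m jog '[{"dx":0,"dy":0,"dz":0,"ax":0,"ay":0,"az":0,"grip":-0.2},{"dx":0,"dy":0,"dz":0,"ax":0,"ay":0,"az":0,"grip":-0.2},{"dx":0,"dy":0,"dz":0,"ax":0,"ay":0,"az":0,"grip":-0.2},{"dx":0,"dy":0,"dz":-0.1,"ax":0,"ay":0,"az":0,"grip":-0.2}]'
python3 -m jog '[{"dx":0,"dy":0,"dz":-0.15,"ax":0,"ay":0,"az":0,"grip":-0.2},{"dx":0,"dy":0,"dz":-0.3,"ax":0,"ay":0,"az":0,"grip":-0.2},{"dx":0,"dy":0,"dz":-0.4,"ax":0,"ay":0,"az":0,"grip":-0.5},{"dx":0,"dy":0,"dz":-0.4,"ax":0,"ay":0,"az":0,"grip":-1},{"dx":0,"dy":0,"dz":-0.4,"ax":0,"ay":0,"az":0,"grip":-1}]'
python3 -m jog '[{"dx":0,"dy":0,"dz":0,"ax":0,"ay":0,"az":0,"grip":-1},{"dx":0,"dy":0,"dz":0,"ax":0,"ay":0,"az":0,"grip":-1}]'
python3 - <<'E'
from h import *
for f in('scene','side','wrist'):snap(f,f[:2]+'7')
s=manip.get_state();print(s['position'],s['contact_force'],s['width'])
g=lambda f,c,w:cv2.resize(cv2.imread(f'pics/{f}.png')[c[1]-w//2:c[1]+w//2,c[0]-w//2:c[0]+w//2],(400,400),interpolation=2)
cv2.imwrite('pics/c5.png',np.hstack([g('sc7',(270,215),80),g('wr7',(270,190),240)]))
E
```

```text
clock: 8.63
position: [0.5909, -0.0772, 0.1066]
ee_rot: [0.0, 0.879, 0.477, 0.0]
contact_force: [-2.4, -0.1, 7.3]
width: 0.0143
gripper_force: 69.9
clock: 8.97
position: [0.5874, -0.0764, 0.1254]
ee_rot: [-0.004, 0.879, 0.477, -0.004]
contact_force: [-1.5, 0.8, -0.7]
width: 0.0341
gripper_force: 0.0
clock: 9.38
position: [0.5918, -0.0774, 0.2314]
ee_rot: [0.001, 0.879, 0.477, 0.001]
contact_force: [-0.6, -0.3, -0.6]
width: 0.0004
gripper_force: 0.0
clock: 9.55
position: [0.5898, -0.0769, 0.2279]
ee_rot: [-0.001, 0.879, 0.477, -0.001]
contact_force: [-0.7, 0.0, 0.1]
width: -0.0002
gripper_force: 0.0
[ 0.59019108 -0.0769982   0.22820413] [ 0.93266845  0.28226241 -1.08392588] -0.0001037801567170983
```

View pics/c5.png

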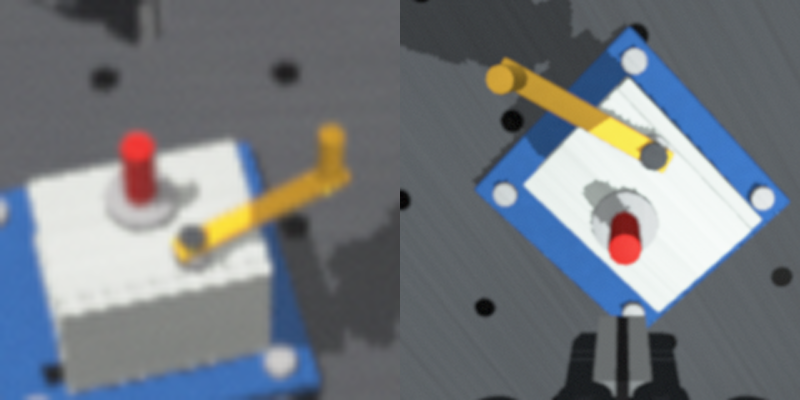

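The collar sits flat on the upper ear and the pin is upright. The bolt is at wrist pixel (301,164), the keeper post top at wrist (210,118) and scene (296.2,201.4). Next I'll work out the straight push on the post along the tool's -x.

```bash
python3 - <<'E'
from h import *
s=manip.get_state();T=s['position'];M=Rq(s['ee_rot']);print(T)
H=np.array([.591,-.0775]);y=.212;c,n=np.cos(y),np.sin(y)
B=H+[c*.036-n*.017,n*.036+c*.017];print('B',B)
for f,u in(('wr7',(210,118)),('sc7',(296.2,201.4))):
    p=at(f,u,.139);v=p[:2]-B;print(f,p,np.hypot(*v),'theta',np.arctan2(v[1],v[0])-np.pi/2-y)
print('bolt wr',at('wr7',(301,164),.11))
tx,ty=M[:2,0],M[:2,1]
th0=np.arctan2(v[1],v[0])
for th in np.append(np.linspace(th0,np.pi+y-.01,6),np.pi+y):
    P=B+.076*np.array([np.cos(th),np.sin(th)])
    C=P+tx*.017
    print(round(th-np.pi/2-y,2),C.round(4),'tool',((C-T[:2])@tx/.25).round(3),((C-T[:2])@ty/.25).round(3))
E
```

```text
[ 0.59019108 -0.0769982   0.22820413]
B [ 0.62261697 -0.05330564]
wr7 [0.58685599 0.01004701 0.139     ] 0.07274892240707284 theta 0.30188838817938435
sc7 [0.58749599 0.01378043 0.139     ] 0.07572333535087578 theta 0.2702869745728582
bolt wr [ 0.62109412 -0.05596161  0.11      ]
0.27 [0.5966 0.0283] tool 0.367 -0.208
0.53 [0.5806 0.0171] tool 0.295 -0.237
0.79 [0.568  0.0021] tool 0.217 -0.247
1.04 [ 0.5596 -0.0156] tool 0.139 -0.237
1.3 [ 0.556  -0.0348] tool 0.067 -0.207
1.56 [ 0.5574 -0.0543] tool 0.005 -0.159
1.57 [ 0.5576 -0.055 ] tool 0.003 -0.157
```

```bash
python3 -m jog '[{"dx":0.43,"dy":-0.21,"dz":0,"ax":0,"ay":0,"az":0,"grip":-1},{"dx":0.43,"dy":-0.21,"dz":0,"ax":0,"ay":0,"az":0,"grip":-1},{"dx":0.43,"dy":-0.21,"dz":0,"ax":0,"ay":0,"az":0,"grip":-1},{"dx":0.43,"dy":-0.21,"dz":0,"ax":0,"ay":0,"az":0,"grip":-1},{"dx":0.43,"dy":-0.21,"dz":0.1,"ax":0,"ay":0,"az":0,"grip":-1}]'
python3 -m jog '[{"dx":0,"dy":0,"dz":0.12,"ax":0,"ay":0,"az":0,"grip":-1},{"dx":0,"dy":0,"dz":0.24,"ax":0,"ay":0,"az":0,"grip":-1},{"dx":0,"dy":0,"dz":0.352,"ax":0,"ay":0,"az":0,"grip":-1},{"dx":0,"dy":0,"dz":0.352,"ax":0,"ay":0,"az":0,"grip":-1},{"dx":0,"dy":0,"dz":0.352,"ax":0,"ay":0,"az":0,"grip":-1}]'
python3 -m jog '[{"dx":-0.03,"dy":-0.01,"dz":0,"ax":0,"ay":0,"az":0,"grip":-1},{"dx":-0.06,"dy":-0.015,"dz":0,"ax":0,"ay":0,"az":0,"grip":-1},{"dx":-0.09,"dy":-0.02,"dz":0,"ax":0,"ay":0,"az":0,"grip":-1},{"dx":-0.11,"dy":-0.025,"dz":0,"ax":0,"ay":0,"az":0,"grip":-1}]'
python3 -c "
from rig import manip;s=manip.get_state();print(s['position'],s['contact_force'],s['moment'])"
```

```text
clock: 10.12
position: [0.6086, 0.0437, 0.2084]
ee_rot: [0.002, 0.878, 0.479, 0.004]
contact_force: [1.8, -0.5, 0.4]
width: -0.0001
gripper_force: 0.0
clock: 10.53
position: [0.6042, 0.0414, 0.1151]
ee_rot: [-0.001, 0.879, 0.477, -0.002]
contact_force: [0.3, 0.2, 0.5]
width: 0.0001
gripper_force: 0.0
clock: 10.87
position: [0.5849, 0.0223, 0.1184]
ee_rot: [-0.0, 0.879, 0.476, 0.001]
contact_force: [-0.7, 4.9, 0.3]
width: 0.0
gripper_force: 1.8
[0.58492537 0.02233458 0.11844077] [-0.66574858  4.9255705   0.29295668] [ 0.68775982  0.07706185 -0.00597062]
```

```bash
python3 -m jog '[{"dx":-0.035,"dy":-0.006,"dz":0,"ax":0,"ay":0,"az":0,"grip":-1},{"dx":-0.07,"dy":-0.01,"dz":0,"ax":0,"ay":0,"az":0,"grip":-1},{"dx":-0.105,"dy":-0.012,"dz":0,"ax":0,"ay":0,"az":0,"grip":-1},{"dx":-0.14,"dy":-0.01,"dz":0,"ax":0,"ay":0,"az":0,"grip":-1},{"dx":-0.16,"dy":-0.006,"dz":0,"ax":0,"ay":0,"az":0,"grip":-1}]'
python3 - <<'E'
from h import *
s=manip.get_state();print(s['position'],s['contact_force'],s['moment'])
snap('scene','sc8');im=cv2.imread('pics/sc8.png').astype(int);b,g,r=im[...,0],im[...,1],im[...,2]
m=(r>150)&(g>100)&(b<90);ys,xs=np.nonzero(m[170:260,210:330]);print(xs.min()+210,xs.max()+210,ys.min()+170,ys.max()+170,len(xs))
E
```

```text
clock: 11.28
position: [0.5615, -0.0121, 0.1171]
ee_rot: [0.0, 0.879, 0.477, -0.0]
contact_force: [1.3, 2.5, 0.8]
width: 0.0002
gripper_force: 1.0
[ 0.56146778 -0.01210178  0.11711447] [1.29889248 2.48514717 0.82847157] [ 0.40824508 -0.03083203 -0.05318225]
266 280 198 226 109
```

```bash
python3 -m jog '[{"dx":-0.03,"dy":0.01,"dz":0,"ax":0,"ay":0,"az":0,"grip":-1},{"dx":-0.06,"dy":0.022,"dz":0,"ax":0,"ay":0,"az":0,"grip":-1},{"dx":-0.09,"dy":0.036,"dz":0,"ax":0,"ay":0,"az":0,"grip":-1},{"dx":-0.12,"dy":0.05,"dz":0,"ax":0,"ay":0,"az":0,"grip":-1},{"dx":-0.12,"dy":0.05,"dz":0,"ax":0,"ay":0,"az":0,"grip":-1}]'
python3 -m jog '[{"dx":-0.01,"dy":0.005,"dz":0,"ax":0,"ay":0,"az":0,"grip":-1},{"dx":-0.02,"dy":0.01,"dz":0,"ax":0,"ay":0,"az":0,"grip":-1},{"dx":-0.02,"dy":0.01,"dz":0,"ax":0,"ay":0,"az":0,"grip":-1}]'
python3 -c "
from rig import manip;s=manip.get_state();print(s['position'],s['contact_force'],s['moment'])"
```

```text
clock: 11.75
position: [0.5566, -0.045, 0.1168]
ee_rot: [0.001, 0.879, 0.477, -0.0]
contact_force: [-0.8, -0.9, -0.2]
width: 0.0002
gripper_force: 0.0
clock: 12.0
position: [0.5563, -0.0489, 0.1168]
ee_rot: [0.001, 0.879, 0.477, 0.0]
contact_force: [1.4, 0.7, -0.0]
width: 0.0
gripper_force: 0.6
[ 0.5562537  -0.04890422  0.1168293 ] [ 1.372243    0.6734037  -0.01522581] [ 0.12576676 -0.2228876  -0.00175155]
```

```bash
python3 -m jog '[{"dx":-0.006,"dy":0.002,"dz":0,"ax":0,"ay":0,"az":0,"grip":-1},{"dx":-0.012,"dy":0.004,"dz":0,"ax":0,"ay":0,"az":0,"grip":-1},{"dx":-0.012,"dy":0.004,"dz":0,"ax":0,"ay":0,"az":0,"grip":-1}]'
python3 -m jog '[{"dx":-0.005,"dy":0.002,"dz":0,"ax":0,"ay":0,"az":0,"grip":-1},{"dx":-0.01,"dy":0.004,"dz":0,"ax":0,"ay":0,"az":0,"grip":-1},{"dx":-0.01,"dy":0.004,"dz":0,"ax":0,"ay":0,"az":0,"grip":-1}]'
python3 -c "
from rig import manip;s=manip.get_state();print(s['position'],s['contact_force'],s['moment'])"
```

```text
clock: 12.25
position: [0.5561, -0.0514, 0.117]
ee_rot: [0.001, 0.879, 0.477, 0.001]
contact_force: [4.1, 2.5, -0.6]
width: -0.0001
gripper_force: 1.9
clock: 12.5
position: [0.5559, -0.054, 0.1172]
ee_rot: [0.001, 0.879, 0.477, 0.001]
contact_force: [5.0, 2.0, -1.5]
width: 0.0005
gripper_force: 2.2
[ 0.55589945 -0.05397849  0.11722043] [ 5.03385196  1.99125085 -1.54815864] [ 0.37008081 -0.76814011  0.08834963]
```

```bash
python3 -m jog '[{"dx":-0.004,"dy":0.002,"dz":0,"ax":0,"ay":0,"az":0,"grip":-1},{"dx":-0.004,"dy":0.002,"dz":0,"ax":0,"ay":0,"az":0,"grip":-1}]'
python3 -m jog '[{"dx":-0.004,"dy":0.002,"dz":0,"ax":0,"ay":0,"az":0,"grip":-1},{"dx":-0.004,"dy":0.002,"dz":0,"ax":0,"ay":0,"az":0,"grip":-1}]'
python3 -c "
from rig import manip;s=manip.get_state();print(s['position'],s['contact_force'],s['moment'])"
```

```text
clock: 12.67
position: [0.556, -0.055, 0.1173]
ee_rot: [0.001, 0.879, 0.477, 0.002]
contact_force: [5.6, 2.7, -1.5]
width: -0.0004
gripper_force: 2.4
clock: 12.83
position: [0.556, -0.0556, 0.1173]
ee_rot: [0.0, 0.879, 0.477, 0.002]
contact_force: [6.0, 3.6, -1.0]
width: 0.0001
gripper_force: 3.1
[ 0.55598591 -0.05560834  0.11727325] [ 6.03131273  3.62295939 -0.98332695] [ 0.58791843 -0.96285303 -0.03621635]
```

```bash
python3 -m jog '[{"dx":-0.006,"dy":0.002,"dz":0,"ax":0,"ay":0,"az":0,"grip":-1},{"dx":-0.006,"dy":0.002,"dz":0,"ax":0,"ay":0,"az":0,"grip":-1}]'
python3 -m jog '[{"dx":-0.006,"dy":0.002,"dz":0,"ax":0,"ay":0,"az":0,"grip":-1},{"dx":-0.006,"dy":0.002,"dz":0,"ax":0,"ay":0,"az":0,"grip":-1}]'
python3 -c "
from rig import manip;s=manip.get_state();print(s['position'],s['contact_force'],s['moment'])"
```

```text
clock: 13.0
position: [0.556, -0.0557, 0.1173]
ee_rot: [-0.0, 0.879, 0.476, 0.003]
contact_force: [7.0, 7.4, -1.4]
width: 0.0002
gripper_force: 5.0
clock: 13.17
position: [0.556, -0.0559, 0.1174]
ee_rot: [-0.001, 0.879, 0.476, 0.004]
contact_force: [7.4, 11.3, -1.7]
width: -0.0003
gripper_force: 6.8
[ 0.55599495 -0.05586572  0.1173697 ] [ 7.41624849 11.30463325 -1.68628233] [ 1.74097949 -1.33975001  0.06420116]
```

Position has stalled and the force is climbing, so the keeper is at its end stop. I'll back off, rise and take the last look.

```bash
python3 -m jog '[{"dx":0.05,"dy":-0.01,"dz":0,"ax":0,"ay":0,"az":0,"grip":-1},{"dx":0.08,"dy":-0.03,"dz":0,"ax":0,"ay":0,"az":0,"grip":-1},{"dx":0.08,"dy":-0.03,"dz":-0.15,"ax":0,"ay":0,"az":0,"grip":-1},{"dx":0.08,"dy":-0.03,"dz":-0.3,"ax":0,"ay":0,"az":0,"grip":-1},{"dx":0.08,"dy":-0.03,"dz":-0.45,"ax":0,"ay":0,"az":0,"grip":-1}]'
python3 -m jog '[{"dx":0,"dy":-0.3,"dz":0,"ax":0,"ay":0,"az":0,"grip":-1},{"dx":0,"dy":-0.3,"dz":0,"ax":0,"ay":0,"az":0,"grip":-1},{"dx":0,"dy":-0.3,"dz":0,"ax":0,"ay":0,"az":0,"grip":-1},{"dx":0,"dy":-0.3,"dz":0,"ax":0,"ay":0,"az":0,"grip":-1}]'
python3 - <<'E'
from h import *
for f in('scene','side','wrist'):snap(f,f[:2]+'9')
s=manip.get_state();print(s['position'],s['contact_force'])
g=lambda f,c,w:cv2.resize(cv2.imread(f'pics/{f}.png')[c[1]-w//2:c[1]+w//2,c[0]-w//2:c[0]+w//2],(400,400),interpolation=2)
cv2.imwrite('pics/c6.png',np.hstack([g('sc9',(262,215),80),g('si9',(270,195),80)]))
E
```

```text
clock: 13.58
position: [0.5558, -0.0381, 0.2297]
ee_rot: [-0.001, 0.879, 0.477, -0.002]
contact_force: [1.0, 0.2, 0.3]
width: -0.0
gripper_force: 0.0
clock: 13.92
position: [0.4924, 0.0032, 0.2295]
ee_rot: [0.0, 0.878, 0.478, -0.001]
contact_force: [-0.2, -0.8, 0.0]
width: -0.0003
gripper_force: 0.0
[0.49524714 0.0020716  0.22914895] [ 0.58016498 -0.62330905 -0.31751705]
```

View pics/c6.png

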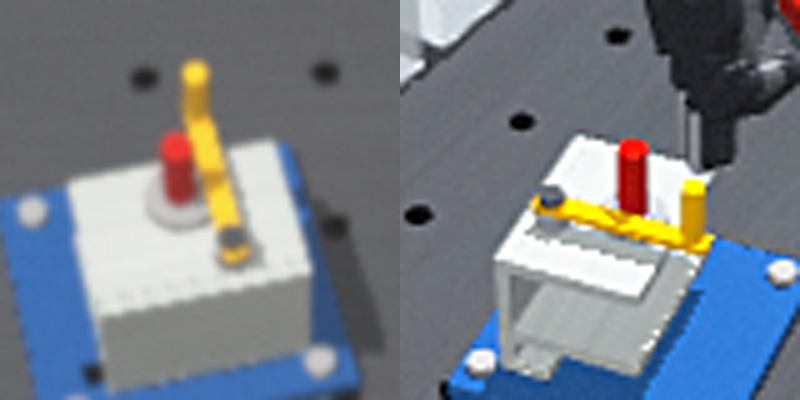

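The pin is home and the bar lies over the collar, beside the grip. The post top is at scene (261,189) and side (328.5,192.5). I'll check the angle, then hand in.

```bash
python3 - <<'E'
from h import *
B=at('sc9',(268.6,222.3),.109)[:2]
for f,u in(('sc9',(261.2,189)),('si9',(230+292.5/5,155+188/5))):
    p=at(f,u,.139)[:2]
    for b in(B,np.array([.6226,-.0533])):
        v=p-b;print(f,p,np.hypot(*v),(np.arctan2(v[1],v[0])%(2*np.pi))-np.pi/2-.212)
E
```

```text
sc9 [ 0.54836355 -0.06795063] 0.07754665113004126 1.5559643592442176
sc9 [ 0.54836355 -0.06795063] 0.07566830229389832 1.5536433912893426
si9 [ 0.54370404 -0.06719849] 0.08198515635280187 1.535833368818125
si9 [ 0.54370404 -0.06719849] 0.08011080381648074 1.5331695235521698
```

```bash
python3 -m jog '[{"dx":0,"dy":0,"dz":0,"ax":0,"ay":0,"az":0,"grip":-1},{"dx":0,"dy":0,"dz":0,"ax":0,"ay":0,"az":0,"grip":-1}]' && python3 -c "
from rig import manip;print(manip.sign_off())"
```

```text
clock: 14.23
position: [0.4956, 0.0019, 0.2289]
ee_rot: [-0.0, 0.879, 0.477, -0.0]
contact_force: [0.1, 0.1, -0.7]
width: 0.0001
gripper_force: 0.0
the job is handed in; nothing more can be done
None
```

The job is handed in at about 14 s with no verdict returned: the red pin is through both ears with its collar home, and the keeper is against its end stop (about 1.55 rad in the last pictures), with measured forces never above about 14 N.

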